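# Drift a bearing sleeve out of its jig

## Task

Lift the lid off the grey case by its knob and set it down gently, knob up, flat on the bench clear of the case. Take the brass drift from the case and with it push the steel sleeve through the orange jig's bore until it lies flat in the black trough; you will have to let the drift go part-way in and take it again near its tail. Leave the drift lying in the bore, keep the fingers off the sleeve, and leave the scraper, spool and bracket where they are.

Things in the scene. Friction and masses are not known exactly. Their poses are not given: they have to be found in the camera images.
- jig: Fixed orange jig, 61 mm wide, top 94 mm high (a small spring plunger on it reaches 110 mm), on a black foot 110 (x) x 120 (y) mm; origin on the bench under the middle of the bore. The bore is a level eight-sided tube 27.5 mm across flats along the jig's y, 100 mm long (y -50 to +50 mm), axis 70 mm above the bench, with an 11 mm slot in its top. The drift goes in at the -y end, towards +y.
- bore_mouth (a point): Centre of the bore's entrance, on the bore's axis, 70 mm above the bench; its y axis points along the bore to the exit
- bore_exit (a point): Centre of the bore's exit, on its axis, 70 mm above the bench. From here a black catch trough, fixed to the jig, runs 135 mm on in +y: 44 mm wide inside, floor 30 mm and walls 55 mm above the bench
- sleeve: Steel bearing sleeve, cylinder 26 mm in diameter, 60 mm long, about 100 g, axis along its own y, origin at its centre. At the start it is inside the bore, near end 7 to 23 mm inside the mouth; the plunger presses on it with about 8 N, so it takes some 5 to 15 N to push. The drift cannot pass into it. Flat in the trough its centre is 43 mm above the bench; it may stay propped on a drift nose that sticks out.
- case: Fixed grey open case 104 (x) x 210 (y) x 52 (z) mm, wall 4 mm, origin under its centre. Inside, black cheeks 46 mm high flank both ends of the drift's slot (30 mm wide, along the case's y); only a bay in the middle, 54 mm long (y), 96 mm wide (x), floor 4 mm above the bench, leaves room for fingers beside the drift.
- drift_mid (a point): Centre of the brass drift, a round rod 25 mm in diameter, 160 mm long, about 160 g, axis along its own y, both ends alike with a 4 mm chamfer. At the start it lies in the case along the case's y, its centre 32.5 mm above the bench. Let go about 60 mm deep in the bore it stays there, its tail sagging a few mm
- lid_knob (a point): Centre of the head of the lid's black knob, 28 mm in diameter, 24 mm tall, on a 14 mm neck 12 mm tall. The lid: a loose orange plate 104 (x) x 210 (y) x 6 mm, 4 mm locating lip below, about 150 g. The knob's centre is 24 mm above the plate's top, 34 mm above the bench when the lid lies on it, 82 mm when on the case; z up, y along the lid's long side
- scraper: Print scraper (spatula) 200 mm long lying on the bench, a bystander; origin under it
- spool: Small filament spool lying flat, 120 mm in diameter, 55 mm high, a bystander; origin under its centre
- bracket: Orange printed angle bracket 80 x 50 x 58 mm, a bystander; origin under its centre
There are look-alikes about, which are no part of the job. What is meant by the part that bears lid_knob is not pink, and is the smaller of those in its own colour.

How it is judged:
On the way, in this order (a step that is already met when the one before it is completed fails the run):
1. the lid lies flat on the bench, knob up, clear of the case, let go (height (world z) of lid_knob between 0.028 and 0.04 m and angle between lid_knob's own z axis and vertical below 0.1 rad and horizontal distance between lid_knob and case above 0.1 m and contact force between the fingers and lid below 0.2 N), for 0.2 s.
2. the drift's nose is at least 15 mm inside the bore, the sleeve still in the bore (x of drift_mid in the frame of jig between -0.005 and 0.005 m and z of drift_mid in the frame of jig between 0.06 and 0.08 m and angle between the y axis of drift_mid and the y axis of jig, either way round below 0.12 rad and y of drift_mid in the frame of jig between -0.115 and 0 m and y of sleeve in the frame of jig below 0.035 m), for 0.1 s.
3. the sleeve has dropped out of the far end into the trough (x of sleeve in the frame of jig between -0.03 and 0.03 m and y of sleeve in the frame of jig between 0.072 and 0.185 m and z of sleeve in the frame of jig between 0.03 and 0.05 m), for 0.2 s.
At the end, for the whole second after the job is handed in: Lid flat on the bench (0.1 rad), knob up, over 100 mm from the case's centre; sleeve flat in the trough (centre below 50 mm), its centre 72 to 185 mm past the bore's middle; drift in the bore within 5 mm sideways, 10 mm in height, 0.12 rad, its centre 70 mm before to 60 mm past the bore's middle (all of step 3 and height (world z) of lid_knob between 0.028 and 0.04 m and angle between lid_knob's own z axis and vertical below 0.1 rad and horizontal distance between lid_knob and case above 0.1 m and x of drift_mid in the frame of jig between -0.005 and 0.005 m and z of drift_mid in the frame of jig between 0.06 and 0.08 m and angle between the y axis of drift_mid and the y axis of jig, either way round below 0.12 rad and y of drift_mid in the frame of jig between -0.07 and 0.06 m); the robot touches nothing.
It fails at once if the fingers touch the sleeve (contact force between the fingers and sleeve above 0.5 N).
It fails at once if the lid is let go beside the case more than 25 mm above the bench (height (world z) of lid_knob above 0.059 m and horizontal distance between lid_knob and case above 0.1 m and contact force between the fingers and lid below 0.1 N).
It fails at once if the scraper is moved more than 20 mm (distance of scraper from where it was at the start of the episode above 0.02 m).
It fails at once if the spool is moved more than 20 mm (distance of spool from where it was at the start of the episode above 0.02 m).
It fails at once if the bracket is moved more than 20 mm (distance of bracket from where it was at the start of the episode above 0.02 m).
It also fails if it takes over 66 s, if anything falls off the work surface, if the arm or the gripper's body presses on something with over 40 N, if the wrist force passes 120 N, or if a joint passes its speed limit or range.

## Robot

A 6-joint arm with a two-finger parallel gripper is mounted at the origin on the work surface. World frame = base frame: x ahead of the robot, y to its left, z up, the work surface at z = 0. Lengths are in m, angles in rad, forces in N, time in s.
With the tool pointing down it reaches from about 0.4 to 0.925 m from the base axis. Payload 12.5 kg.
Tool frame: the origin (TCP) lies on the mounting face of the last link; the fingertips stand 190 mm ahead of it and the grasp point (between the pads) lies 171 mm ahead of it; z points along the fingers, y is the direction in which the jaws open and shut (so a half turn about z gives the same grasp; the last joint's range is limited). The gripper opens to 95 mm and grips with 3 to 60 N. Pads are 20 mm wide; open, the fingers measure 119 mm over their backs; the gripper's body (75 mm by 180 mm) begins 59 mm behind the grasp point.
Start: joints at [1.068, 0.491, 1.559, -0, 1.092, -0.106], TCP at [0.242, 0.576, 0.405] pointing down, gripper open.
Joint ranges: [-3.1, 3.1], [-0.84, 2.19], [0.05, 2.79], [-1.13, 4.28], [0.06, 2.93], [-2.69, 2.69]. Speed limits (rad/s): [2.22, 2.22, 2.79, 3.14, 3.14, 3.14].

## Interface

Orientations are given as a 3x3 rotation matrix whose columns are the frame's x, y, z axes.
In Python, from plant import arm gives the robot as it stands.
- The arm moves only by the tool move_arm, never from a script. Its argument "deltas" is a list of rows, each a list of 2 entries, a list of its own where there are three numbers: the shift along the tool's x, y, z in cm, then the turn, a rotation vector about the tool's x, y, z in degrees. A call has 1 to 10 rows; each row is the pose to reach, as a shift and turn from the pose commanded when the call began, along the tool's axes at that moment; what a row does not reach only later rows make up. A row lasts 1/12 s, in which the tool goes at most 41.7 mm and 7.16 degrees, less where a joint would pass 70% of its speed; a pose out of reach is approached as far as the arm can. A call with a gripper value outside its range is refused whole. "claw" is the gripper's target within -1 to 1 (shut at 1, half-way at 0, fully open at -1), set as the call begins (left out, the last holds). The fingers move at their own pace and stop on an object; "grip_force" is the grip in N (left out, the last holds). Time passes only in rows, so rows that repeat a pose let the fingers close. It gives the time, the measured TCP pose, the force and the opening at its end, in the units of the state.
- arm.get_state(): the state, without advancing time (a new reading comes with each control period).
- arm.get_image(name): name is "scene" or "top" or "wrist"; returns a dict with "img" (480x640x3 uint8, blue, green, red), "K" (3x3 intrinsics, pixels), "pose" (4x4, takes a point from camera to world coordinates). Camera axes: x right, y down, z forward; pixel columns grow to the right and rows downward; lengths in m; the calibration is good to about 2 mm. A picture is of the moment at which its call begins. There is no depth.
- arm.sign_off(): hands the job in, once; it reports no verdict.
Trained networks look in a picture, given as the dict that the camera call returned (one of the last four; its "shot" number tells which), for a name from the list of things; names that differ only in an ending like _2 or _b are one class to them, and where a whole thing is asked for, a point or a joint stands for the part that bears it (a point fixed in the world has none). Each returns a list of dicts, best first, with "p" (0 to 1); they miss things now and then, are a little off and sometimes report something else, mostly with a low value. They report only what shows in the picture. A call takes as long as a camera call. They do not tell look-alikes from the thing itself.
- arm.spot_in(picture, query): "at" ([column, row] in pixels, amid what is visible of it).
- arm.regions_of(picture, query): "region" (480x640 bool, what is visible of it) and "at" ([column, row] in pixels, amid what is visible of it).
- arm.spot_point(picture, query): "at" ([column, row] in pixels: a listed point, or the origin of a listed thing).
The state is a dict: "t": time; "joint_pos": joint angles; "joint_velocities": joint speeds; "tau": joint torques, N m; "tool_pos": TCP position; "tcp_rot": TCP orientation; "contact_force": force on the tool from outside, world axes, zero at the start; "wrist_torque": the same for the moment, N m; "opening": finger opening in m.
Only numpy, scipy, OpenCV 4.12 (cv2) and the standard library are available. Lean on these libraries where they do the work, as an engineer would, in place of code of your own. Each camera call takes 0.05 s, during which the arm holds its last target. There are 200 camera calls.

## Working session

There is one attempt and no reset: what is moved stays moved. The work goes in short steps, Python scripts to look and compute and a tool call to move; the robot and the scene stay as the last step left them, time stands still between calls to the robot, and variables do not carry over. Pictures are saved under pics/ and viewed, about 8 in all and at most 12, crops included, and the job is handed in when it is done.

Besides the shell and the picture viewer there is one more tool, called after "Call:" as name(argument=value, ...), one argument or row to a line, values as JSON. move_arm: Moves the arm, as the interface text tells. Its arguments: {"type":"object","properties":{"deltas":{"type":"array"},"claw":{"type":"number"},"grip_force":{"type":"number"}},"required":["deltas"]}

```bash
ls; mkdir -p pics
cat > h.py <<'E'
import numpy as np, cv2
from plant import arm
def ray(P,px):
    K,T=np.array(P["K"]),np.array(P["pose"])
    d=T[:3,:3]@np.linalg.solve(K,[px[0],px[1],1]); return T[:3,3],d
def onz(P,px,z):
    o,d=ray(P,px); return o+d*(z-o[2])/d[2]
def proj(P,X):
    T=np.linalg.inv(np.array(P["pose"])); c=T[:3,:3]@np.array(X)+T[:3,3]; u=np.array(P["K"])@c; return u[:2]/u[2]
def tri(obs):
    A=np.zeros((3,3));b=np.zeros(3)
    for P,px in obs:
        o,d=ray(P,px); d=d/np.linalg.norm(d); M=np.eye(3)-np.outer(d,d); A+=M;b+=M@o
    return np.linalg.solve(A,b)
E
python3 - <<'E'
from h import *
np.set_printoptions(precision=4,suppress=True)
z={'jig':0,'bore_mouth':.07,'bore_exit':.07,'case':0,'lid_knob':.082,'scraper':0,'spool':0,'bracket':0}
for n in ['top','scene']:
    P=arm.get_image(n); cv2.imwrite(f'pics/{n}0.png',P['img']); print(n,np.array(P['pose'])[:3,3])
    for q in z:
        for r in arm.spot_point(P,q)[:4]: print(q,round(r['p'],2),np.round(r['at'],1),onz(P,r['at'],z[q])[:2])
E
```

```text
pics
top [ 0.4614 -0.1221  1.3049]
jig 0.59 [196.6 244.9] [0.4891 0.1796]
bore_mouth 0.57 [210.2 244.7] [0.4885 0.1321]
bore_exit 0.72 [163.9 246. ] [0.4842 0.2386]
bore_exit 0.57 [210.1 242.8] [0.4928 0.1325]
lid_knob 0.87 [366.4 336.6] [ 0.2852 -0.2273]
lid_knob 0.85 [512.  195.2] [ 0.6092 -0.5559]
lid_knob 0.84 [380.  250.5] [ 0.4797 -0.2566]
scraper 0.82 [472.7 312.5] [ 0.3343 -0.4897]
scraper 0.26 [189.9 244. ] [0.4911 0.1959]
scraper 0.22 [209.6 241.1] [0.4987 0.1482]
spool 0.56 [346.7 138.5] [ 0.7537 -0.1822]
spool 0.47 [468.  312.3] [ 0.3347 -0.4784]
bracket 0.97 [128.1 150.2] [0.719  0.3526]
bracket 0.21 [193.4 244.3] [0.4905 0.1874]
scene [1.4706 0.1887 0.9218]
jig 0.86 [425.  282.3] [0.482  0.1713]
bore_mouth 0.93 [408.6 260.2] [0.4872 0.1226]
bore_exit 0.73 [451.6 266. ] [0.481 0.229]
case 0.67 [273.2 255.4] [ 0.4849 -0.2494]
lid_knob 0.9 [145.8 248.5] [ 0.6338 -0.5414]
lid_knob 0.89 [298.  208.2] [ 0.3598 -0.2137]
lid_knob 0.84 [268.1 231.3] [ 0.4825 -0.2584]
scraper 0.93 [218.  210.4] [ 0.3272 -0.492 ]
spool 0.83 [263.4 331.1] [ 0.7497 -0.1762]
spool 0.67 [266.1 232.5] [ 0.393  -0.3058]
bracket 0.71 [496.  369.7] [0.7164 0.3544]
```

View pics/top0.png

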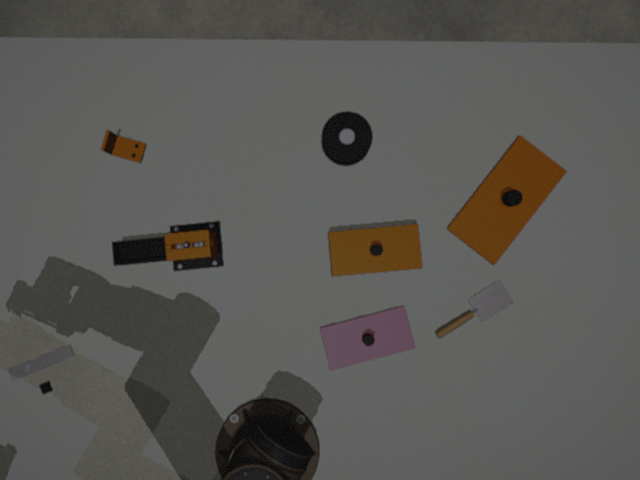

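View pics/scene0.png

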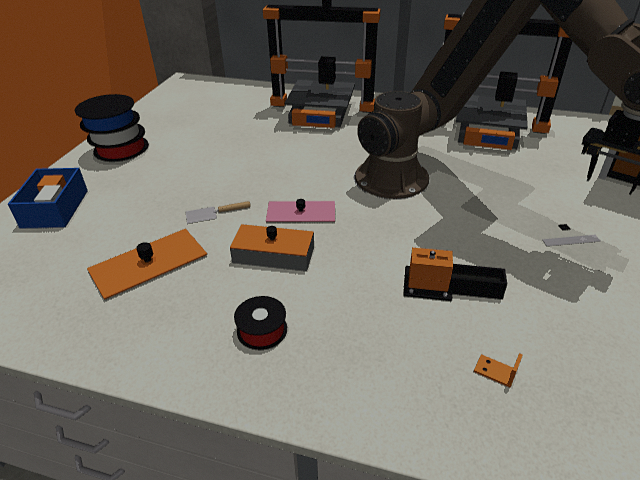

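The top view shows the orange lid on its case with the knob at (377,250). The look-alike lids are a large orange one at (512,197) and a pink one at (368,338). The jig is at (190,245), with its trough running left (+y), and the bracket, spool and scraper are well clear. The scene view agrees: the case with the lid on it is at (272,245).

Run:
```python
from h import *
np.set_printoptions(precision=4,suppress=True)
s=arm.get_state(); print(s['t'],s['tool_pos'],s['tcp_rot'],s['opening'])
P=arm.get_image('top'); S=arm.get_image('scene')
def rect(mask,z,P=P):
    c=max(cv2.findContours(mask.astype(np.uint8),cv2.RETR_EXTERNAL,cv2.CHAIN_APPROX_NONE)[0],key=cv2.contourArea)[:,0]
    w=np.array([onz(P,p,z)[:2] for p in c]).astype(np.float32)
    (cx,cy),sz,a=cv2.minAreaRect(w); b=cv2.boxPoints(((cx,cy),sz,a)); e=[b[1]-b[0],b[2]-b[1]]; l=max(e,key=np.linalg.norm)
    if l[1]<0:l=-l
    return np.array([cx,cy]),sz,np.degrees(np.arctan2(-l[0],l[1]))
hsv=cv2.cvtColor(P['img'],cv2.COLOR_BGR2HSV)
o=(hsv[...,0]>8)&(hsv[...,0]<25)&(hsv[...,1]>150)
m=o.copy();m[:215]=0;m[285:]=0;m[:,:320]=0;m[:,430:]=0; print('lid (yaw of y axis from world y, ccw)',rect(m,.058))
m=o.copy();m[:215]=0;m[285:]=0;m[:,:150]=0;m[:,230:]=0; print('jig top',rect(m,.094))
d=(P['img'].max(2)<45); m=d.copy();m[:215]=0;m[272:]=0;m[:,:100]=0;m[:,166:]=0; print('trough',rect(m,.055))
for q,z in [('lid_knob',.082),('bore_mouth',.07),('bore_exit',.07)]:
    print(q,[ (np.round(r['at'],1),onz(P,r['at'],z)[:2]) for r in arm.spot_point(P,q)[:3]],[ (np.round(r['at'],1),onz(S,r['at'],z)[:2]) for r in arm.spot_point(S,q)[:3]])
```

```text
0.9 [0.2415 0.5764 0.4048] [[-0.9223  0.3864  0.    ]
 [ 0.3864  0.9223  0.0001]
 [-0.      0.0001 -1.    ]] 0.09517655302273206
lid (yaw of y axis from world y, ccw) (array([ 0.4822, -0.2469]), (0.10118648409843445, 0.20668278634548187), np.float32(5.87853))
jig top (array([0.4882, 0.1728]), (0.06542669236660004, 0.11680958420038223), np.float32(6.2150097))
trough (array([0.4729, 0.3014]), (0.05493144318461418, 0.12033388018608093), np.float32(6.397686))
lid_knob [(array([369.6, 338.3]), array([ 0.2815, -0.2345])), (array([379.1, 246.6]), array([ 0.4885, -0.2545])), (array([513.1, 195.7]), array([ 0.608 , -0.5584]))] [(array([141.4, 251. ]), array([ 0.6457, -0.5471])), (array([299.3, 205.9]), array([ 0.348 , -0.2136])), (array([270.4, 233.1]), array([ 0.4883, -0.2496]))]
bore_mouth [(array([208.8, 244.5]), array([0.4889, 0.1354]))] [(array([411. , 259.3]), array([0.4821, 0.128 ]))]
bore_exit [(array([169.3, 249.1]), array([0.4772, 0.226 ])), (array([191. , 244.8]), array([0.4877, 0.1763]))] [(array([451.5, 266.5]), array([0.4829, 0.229 ]))]
```

Call:
move_arm(
  deltas=[
    [[-36.5, -25.5, 0], [0, 0, 61]],
    [[-36.5, -25.5, 0], [0, 0, 61]],
    [[-36.5, -25.5, 0], [0, 0, 61]],
    [[-36.5, -25.5, 0], [0, 0, 61]],
    [[-36.5, -25.5, 0], [0, 0, 61]],
    [[-36.5, -25.5, 0], [0, 0, 61]],
    [[-36.5, -25.5, 0], [0, 0, 61]],
    [[-54, -66.9, 0], [0, 0, 61]],
    [[-54, -66.9, 0], [0, 0, 61]],
    [[-54, -66.9, 0], [0, 0, 61]],
  ],
  claw=-0.2,
  grip_force=30,
)

```text
t: 2.13
tool_pos: [0.4153, 0.2044, 0.4048]
tcp_rot: [[-0.105, 0.994, 0.0], [0.994, 0.105, 0.0], [0.0, 0.0, -1.0]]
contact_force: [1.0, -0.5, 1.1]
opening: 0.0571
```

```bash
cat >> h.py <<'E'
def go(p,yaw=None,R=None):
    """deltas (cm,deg) from now to TCP p with tool y at yaw deg (mod 180), tool down"""
    s=arm.get_state(); R0=np.array(s['tcp_rot']); d=R0.T@(np.array(p)-s['tool_pos'])*100
    t=0
    if yaw is not None:
        y0=np.degrees(np.arctan2(R0[1,1],R0[0,1])); t=-((yaw-y0+90)%180-90)
    return np.round(d,2),round(t,2)
E
python3 - <<'E'
from h import *
s=arm.get_state(); print(s['t'],s['tool_pos'],s['opening'],s['joint_pos']); print(go([.482,-.25,.40],6))
E
```

```text
2.1333 [0.41530101 0.20437196 0.40477181] 0.05709074152541585 [3.14444347e-01 2.61147987e-01 1.93998029e+00 5.46404210e-05
 9.40134532e-01 2.09429391e-01]
(array([-45.89,   1.87,   0.47]), np.float64(0.02))
```

Call:
move_arm(
  deltas=[
    [[-15, 2, 2], [0, 0, 0]],
    [[-45.9, 1.9, 2], [0, 0, 0]],
    [[-45.9, 1.9, 2], [0, 0, 0]],
    [[-45.9, 1.9, 2], [0, 0, 0]],
    [[-45.9, 1.9, 2], [0, 0, 0]],
    [[-45.9, 1.9, 2], [0, 0, 0]],
    [[-45.9, 1.9, 2], [0, 0, 0]],
    [[-45.9, 1.9, 2], [0, 0, 0]],
    [[-45.9, 1.9, 2], [0, 0, 0]],
    [[-45.9, 1.9, 2], [0, 0, 0]],
  ],
)

```text
t: 2.97
tool_pos: [0.4779, -0.2071, 0.3863]
tcp_rot: [[-0.109, 0.994, 0.0], [0.994, 0.109, -0.0], [-0.0, 0.0, -1.0]]
contact_force: [0.7, 0.5, -0.3]
opening: 0.0569
```

Call:
move_arm(
  deltas=[
    [[-4, 0, 0], [0, 0, 0]],
    [[-4, 0, 0], [0, 0, 0]],
    [[-4, 0, 0], [0, 0, 0]],
  ],
)

```text
t: 3.22
tool_pos: [0.4823, -0.2464, 0.3857]
tcp_rot: [[-0.106, 0.994, -0.0], [0.994, 0.106, 0.0], [0.0, -0.0, -1.0]]
contact_force: [-0.8, 0.5, 0.7]
opening: 0.0569
```

Run:
```python
from h import *
np.set_printoptions(precision=4,suppress=True)
s=arm.get_state(); print(s['t'],s['tool_pos'],s['opening'])
P=arm.get_image('wrist'); T=arm.get_image('top'); cv2.imwrite('pics/w1.png',P['img'])
for r in arm.spot_point(P,'lid_knob')[:3]: print(r['p'],r['at'],onz(P,r['at'],.082))
for r in arm.spot_point(T,'lid_knob')[:3]: print(r['p'],r['at'],onz(T,r['at'],.082))
print(P['pose'])
```

```text
3.2167 [ 0.4823 -0.2464  0.3857] 0.0568927617811896
0.75 [96.6, 190.2] [ 0.3002 -0.2266  0.082 ]
0.68 [322.7, 239.5] [ 0.4807 -0.2479  0.082 ]
0.77 [512.8, 198.7] [ 0.6012 -0.5577  0.082 ]
0.52 [348.1, 139.1] [ 0.7339 -0.1817  0.082 ]
[[ 0.9945  0.1005  0.0282  0.4751]
 [ 0.1044 -0.9585 -0.2654 -0.1724]
 [ 0.0003  0.2669 -0.9637  0.3663]
 [ 0.      0.      0.      1.    ]]
```

View pics/w1.png

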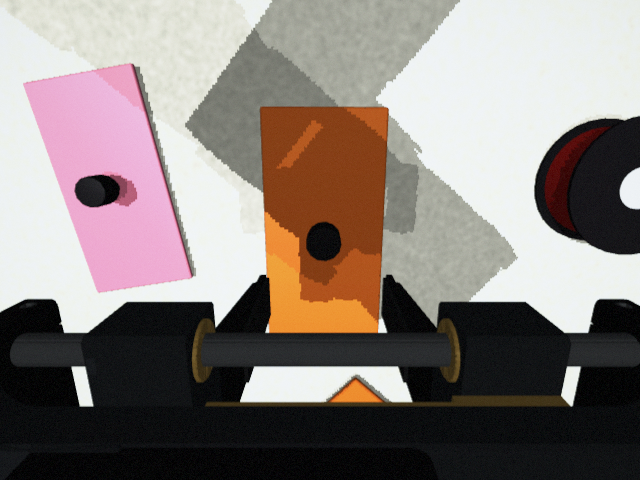

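The wrist view shows the knob at (323,240), between the fingers, and the lid's edges are parallel to the tool. I'll lower the arm and grip it.

Call:
move_arm(
  deltas=[
    [[-0.1, -0.1, 4], [0, 0, 0]],
    [[-0.1, -0.1, 8], [0, 0, 0]],
    [[-0.1, -0.1, 11], [0, 0, 0]],
    [[-0.1, -0.1, 12.5], [0, 0, 0]],
    [[-0.1, -0.1, 13], [0, 0, 0]],
    [[-0.1, -0.1, 13], [0, 0, 0]],
  ],
)

```text
t: 3.92
tool_pos: [0.4818, -0.2448, 0.2556]
tcp_rot: [[-0.11, 0.994, -0.001], [0.994, 0.11, 0.001], [0.001, -0.001, -1.0]]
contact_force: [-0.4, 0.0, -0.3]
opening: 0.0571
```

Call:
move_arm(
  deltas=[
    [[0, 0, 0], [0, 0, 0]],
    [[0, 0, 0], [0, 0, 0]],
    [[0, 0, 0], [0, 0, 0]],
    [[0, 0, 0], [0, 0, 0]],
    [[0, 0, 0], [0, 0, 0]],
    [[0, 0, 0], [0, 0, 0]],
  ],
  claw=1,
  grip_force=30,
)

```text
t: 4.42
tool_pos: [0.4816, -0.2457, 0.2569]
tcp_rot: [[-0.109, 0.994, 0.0], [0.994, 0.109, -0.0], [-0.0, 0.0, -1.0]]
contact_force: [-2.4, 0.5, 6.5]
opening: 0.0276
```

Call:
move_arm(
  deltas=[
    [[0, 0, -1], [0, 0, 0]],
    [[0, 0, -3], [0, 0, 0]],
    [[0, 0, -6], [0, 0, 0]],
    [[0, 0, -9], [0, 0, 0]],
    [[0, 0, -10], [0, 0, 0]],
    [[0, 0, -10], [0, 0, 0]],
  ],
)

```text
t: 4.92
tool_pos: [0.4817, -0.2457, 0.3588]
tcp_rot: [[-0.109, 0.994, 0.004], [0.994, 0.109, -0.003], [-0.003, 0.004, -1.0]]
contact_force: [0.1, 0.5, -1.9]
opening: 0.028
```

Run:
```python
from h import *
s=arm.get_state(); print(s['t'],s['tool_pos'],s['opening'],s['contact_force']); print(go([.65,0,.34],6))
P=arm.get_image('wrist')
for r in arm.spot_point(P,'lid_knob')[:4]: print(r['p'],r['at'])
```

```text
4.9167 [ 0.48167586 -0.24572682  0.35884407] 0.027968200931746248 [ 0.07841518  0.50409857 -1.8576144 ]
(array([22.6 , 19.41,  1.89]), np.float64(0.26))
0.81 [324.2, 312.7]
0.74 [78.7, 192.0]
```

Lid is lifted (opening 28 mm, about 1.9 N). Carrying it to the free bench at (0.65, 0).

Call:
move_arm(
  deltas=[
    [[1, 1, 0], [0, 0, 0]],
    [[3, 2.5, 0], [0, 0, 0]],
    [[6, 5, 0], [0, 0, 0]],
    [[9, 7.5, 0], [0, 0, 0]],
    [[12, 10.5, 0], [0, 0, 0]],
    [[15, 13, 0], [0, 0, 0]],
    [[18, 15.5, 0], [0, 0, 0]],
    [[20.5, 17.5, 0], [0, 0, 0]],
    [[22, 19, 0], [0, 0, 0]],
    [[22.6, 19.4, 0], [0, 0, 0]],
  ],
)

```text
t: 5.85
tool_pos: [0.6511, 0.0028, 0.3535]
tcp_rot: [[-0.112, 0.994, -0.003], [0.994, 0.112, 0.001], [0.001, -0.003, -1.0]]
contact_force: [-0.2, 0.0, -3.2]
opening: 0.0275
```

Call:
move_arm(
  deltas=[
    [[0, 0, 1], [0, 0, 0]],
    [[0, 0, 3], [0, 0, 0]],
    [[0, 0, 6], [0, 0, 0]],
    [[0, 0, 9], [0, 0, 0]],
    [[0, 0, 11.5], [0, 0, 0]],
    [[0, 0, 13], [0, 0, 0]],
    [[0, 0, 13.5], [0, 0, 0]],
    [[0, 0, 13.5], [0, 0, 0]],
  ],
)

```text
t: 6.52
tool_pos: [0.6489, -0.001, 0.219]
tcp_rot: [[-0.108, 0.994, -0.004], [0.994, 0.108, 0.0], [0.001, -0.004, -1.0]]
contact_force: [-0.1, 0.5, -1.2]
opening: 0.0276
```

Run:
```python
from h import *
s=arm.get_state(); print(s['t'],s['tool_pos'],s['opening'],s['contact_force'])
P=arm.get_image('scene');cv2.imwrite('pics/s1.png',cv2.resize(P['img'][140:340,180:500],(800,500)))
```

```text
6.5167 [ 0.64892883 -0.00100951  0.21896871] 0.027560432333930913 [-0.09565501  0.48402407 -1.23631336]
```

View pics/s1.png

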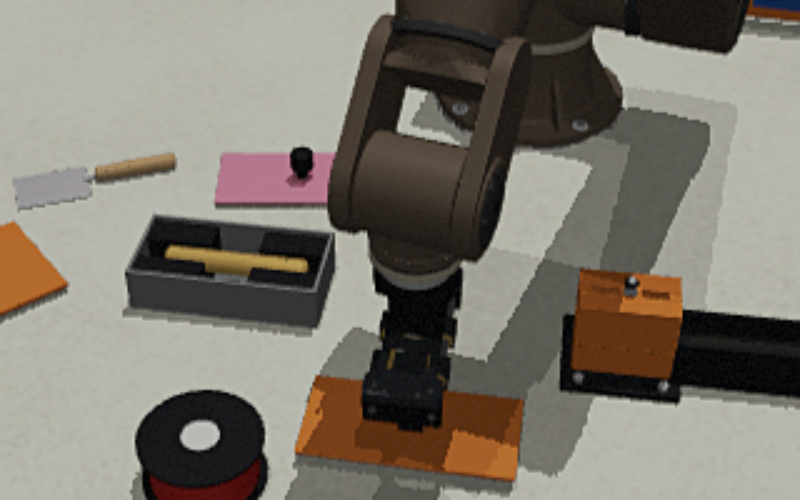

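The crop shows the lid level, just above clear bench at (410,430). The drift lies in the open case at (235,260). Lowering the last centimetre.

Call:
move_arm(
  deltas=[
    [[0, 0, 0.4], [0, 0, 0]],
    [[0, 0, 0.7], [0, 0, 0]],
    [[0, 0, 0.9], [0, 0, 0]],
    [[0, 0, 0.9], [0, 0, 0]],
  ],
)

```text
t: 6.9
tool_pos: [0.6497, 0.0001, 0.2123]
tcp_rot: [[-0.109, 0.994, 0.0], [0.994, 0.109, 0.0], [0.0, 0.0, -1.0]]
contact_force: [0.4, -0.1, -2.5]
opening: 0.0277
```

Call:
move_arm(
  deltas=[
    [[0, 0, 0.1], [0, 0, 0]],
    [[0, 0, 0.2], [0, 0, 0]],
    [[0, 0, 0.2], [0, 0, 0]],
  ],
)

```text
t: 7.15
tool_pos: [0.6498, 0.0002, 0.2102]
tcp_rot: [[-0.109, 0.994, 0.0], [0.994, 0.109, 0.0], [0.0, 0.0, -1.0]]
contact_force: [1.1, 1.0, -1.9]
opening: 0.0275
```

Call:
move_arm(
  deltas=[
    [[0, 0, 0.1], [0, 0, 0]],
    [[0, 0, 0.2], [0, 0, 0]],
    [[0, 0, 0.3], [0, 0, 0]],
    [[0, 0, 0.3], [0, 0, 0]],
  ],
)

```text
t: 7.48
tool_pos: [0.6498, 0.0002, 0.2089]
tcp_rot: [[-0.109, 0.994, 0.001], [0.994, 0.109, -0.0], [-0.0, 0.001, -1.0]]
contact_force: [-5.6, -0.0, 14.6]
opening: 0.0278
```

Call:
move_arm(
  deltas=[
    [[0, 0, -0.1], [0, 0, 0]],
    [[0, 0, -0.1], [0, 0, 0]],
    [[0, 0, -0.1], [0, 0, 0]],
    [[0, 0, -0.1], [0, 0, 0]],
    [[0, 0, -0.1], [0, 0, 0]],
  ],
  claw=-0.18,
)

```text
t: 7.9
tool_pos: [0.6498, 0.0001, 0.208]
tcp_rot: [[-0.109, 0.994, -0.0], [0.994, 0.109, 0.0], [0.0, -0.0, -1.0]]
contact_force: [0.1, 0.5, -0.3]
opening: 0.054
```

Call:
move_arm(
  deltas=[
    [[0, 0, -1.5], [0, 0, 0]],
    [[0, 0, -4], [0, 0, 0]],
    [[0, 0, -8], [0, 0, 0]],
    [[0, 0, -12], [0, 0, 0]],
    [[0, 0, -15], [0, 0, 0]],
    [[-15, -10, -15], [0, 0, 0]],
    [[-22.6, -19.4, -15], [0, 0, 0]],
    [[-22.6, -19.4, -15], [0, 0, 0]],
    [[-22.6, -19.4, -15], [0, 0, 0]],
    [[-22.6, -19.4, -15], [0, 0, 0]],
  ],
)

```text
t: 8.73
tool_pos: [0.5325, -0.1737, 0.3582]
tcp_rot: [[-0.11, 0.994, 0.0], [0.994, 0.11, 0.0], [-0.0, 0.0, -1.0]]
contact_force: [1.2, -0.8, 0.6]
opening: 0.0562
```

Run:
```python
from h import *
s=arm.get_state(); print(s['t'],s['tool_pos'],s['opening'],s['contact_force']); print(go([.48,-.248,.36],6))
```

```text
8.7333 [ 0.53246208 -0.1736874   0.35823956] 0.056190586811943596 [ 1.17253418 -0.83997612  0.5941587 ]
(array([-6.81, -6.03, -0.18]), np.float64(0.29))
```

Call:
move_arm(
  deltas=[
    [[-3, -3, 0], [0, 0, 0]],
    [[-6.8, -6, 0], [0, 0, 0]],
    [[-6.8, -6, 0], [0, 0, 0]],
    [[-6.8, -6, 0], [0, 0, 0]],
    [[-6.8, -6, 0], [0, 0, 0]],
  ],
)

```text
t: 9.15
tool_pos: [0.4817, -0.2467, 0.3582]
tcp_rot: [[-0.108, 0.994, 0.0], [0.994, 0.108, 0.0], [0.0, 0.0, -1.0]]
contact_force: [0.1, 0.7, 0.4]
opening: 0.0564
```

Run:
```python
from h import *
np.set_printoptions(precision=4,suppress=True)
s=arm.get_state(); print(s['t'],s['tool_pos'],s['opening'])
T=arm.get_image('top');P=arm.get_image('wrist')
for n,I in (('top',T),('wrist',P)):
    for r in arm.spot_point(I,'drift_mid')[:3]: print(n,r['p'],r['at'],onz(I,r['at'],.0325))
    for r in arm.regions_of(I,'drift_mid')[:2]:
        ys,xs=np.nonzero(r['region']); w=np.array([onz(I,(x,y),.04)[:2] for x,y in zip(xs,ys)]); c=w.mean(0); v=np.linalg.svd(w-c,full_matrices=False)[2][0]; v*=np.sign(v[1]); t=(w-c)@v
        print(' reg',r['p'],r['at'],c,np.degrees(np.arctan2(-v[0],v[1])),c+v*t.min(),c+v*t.max())
    for r in arm.spot_point(I,'case')[:2]: print(' case',r['p'],onz(I,r['at'],0))
for r in arm.spot_point(T,'lid_knob')[:3]: print('knob',r['p'],r['at'],onz(T,r['at'],.034))
cv2.imwrite('pics/w2.png',P['img'])
```

```text
9.15 [ 0.4817 -0.2467  0.3582] 0.056412768385463795
 reg 0.47 [343.7, 250.9] [ 0.4736 -0.1742] 49.87768180539661 [ 0.4849 -0.1837] [ 0.4632 -0.1655]
wrist 0.98 [322.0, 230.0] [ 0.4796 -0.2451  0.0325]
 reg 0.59 [322.4, 225.3] [ 0.4776 -0.2403] 5.717325435174944 [ 0.4861 -0.3254] [ 0.4702 -0.1665]
 case 0.77 [ 0.4824 -0.2467  0.    ]
knob 0.73 [514.1, 199.5] [ 0.6048 -0.5779  0.034 ]
knob 0.47 [207.3, 243.4] [0.4923 0.1465 0.034 ]
```

View pics/w2.png

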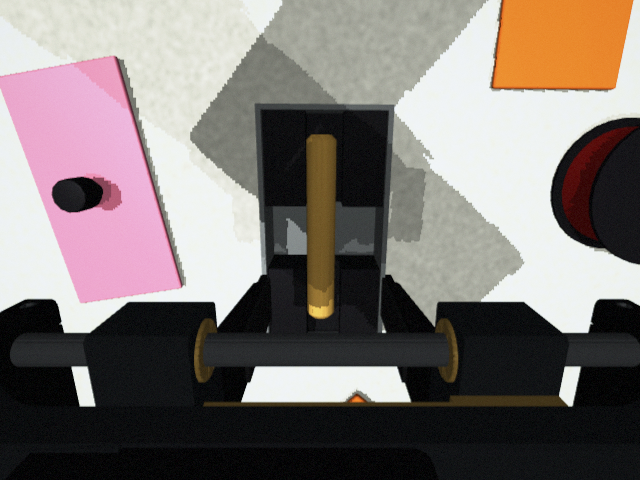

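The wrist view shows the drift at (321,230), parallel to the tool and central in the bay. I'll descend.

Call:
move_arm(
  deltas=[
    [[0, -0.1, 3], [0, 0, 0]],
    [[0, -0.1, 6.5], [0, 0, 0]],
    [[0, -0.1, 9.5], [0, 0, 0]],
    [[0, -0.1, 12], [0, 0, 0]],
    [[0, -0.1, 14], [0, 0, 0]],
    [[0, -0.1, 15], [0, 0, 0]],
    [[0, -0.1, 15.3], [0, 0, 0]],
    [[0, -0.1, 15.3], [0, 0, 0]],
  ],
)

```text
t: 10.27
tool_pos: [0.4808, -0.2468, 0.205]
tcp_rot: [[-0.109, 0.994, -0.001], [0.994, 0.109, 0.0], [0.001, -0.0, -1.0]]
contact_force: [-0.5, 0.0, -0.0]
opening: 0.0562
```

Call:
move_arm(
  deltas=[
    [[0, 0, 0], [0, 0, 0]],
    [[0, 0, 0], [0, 0, 0]],
    [[0, 0, 0], [0, 0, 0]],
    [[0, 0, 0], [0, 0, 0]],
    [[0, 0, 0], [0, 0, 0]],
    [[0, 0, 0], [0, 0, 0]],
  ],
  claw=1,
  grip_force=45,
)

```text
t: 10.77
tool_pos: [0.4805, -0.2468, 0.2056]
tcp_rot: [[-0.109, 0.994, 0.0], [0.994, 0.109, -0.0], [-0.0, 0.0, -1.0]]
contact_force: [-1.9, 0.2, 5.0]
opening: 0.024
```

Call:
move_arm(
  deltas=[
    [[0, 0, -0.7], [0, 0, 0]],
    [[0, 0, -2], [0, 0, 0]],
    [[0, 0, -4], [0, 0, 0]],
    [[0, 0, -6], [0, 0, 0]],
    [[0, 0, -8], [0, 0, 0]],
    [[0, 0, -10], [0, 0, 0]],
    [[0, 0, -11], [0, 0, 0]],
    [[0, 0, -11], [0, 0, 0]],
  ],
)

```text
t: 11.43
tool_pos: [0.4808, -0.2468, 0.3173]
tcp_rot: [[-0.109, 0.994, 0.003], [0.994, 0.109, -0.002], [-0.002, 0.003, -1.0]]
contact_force: [0.1, -0.5, -2.3]
opening: 0.0239
```

Run:
```python
from h import *
s=arm.get_state(); print(s['t'],s['tool_pos'],s['opening'],s['contact_force']); print(go([.50,.0,.316],6.3))
```

```text
11.4333 [ 0.48076404 -0.24681877  0.31733831] 0.023917435223326334 [ 0.08155342 -0.49622382 -2.34983064]
(array([24.32,  4.61,  0.09]), np.float64(-0.03))
```

Call:
move_arm(
  deltas=[
    [[1, 0.2, -0.5], [0, 0, 0]],
    [[4, 0.7, -1], [0, 0, 0]],
    [[8, 1.5, -2], [0, 0, 0]],
    [[12, 2.3, -3], [0, 0, 0]],
    [[16, 3, -4], [0, 0, 0]],
    [[20, 3.5, -4], [0, 0, 0]],
    [[24, 3.8, -4], [0, 0, 0]],
    [[27, 4, -4], [0, 0, 0]],
    [[29, 4, -4], [0, 0, 0]],
    [[29, 4, -4], [0, 0, 0]],
  ],
)

```text
t: 12.27
tool_pos: [0.4877, 0.0494, 0.3542]
tcp_rot: [[-0.113, 0.994, -0.002], [0.994, 0.113, 0.001], [0.001, -0.002, -1.0]]
contact_force: [-0.3, 0.4, -1.1]
opening: 0.0237
```

Run:
```python
from h import *
np.set_printoptions(precision=4,suppress=True)
s=arm.get_state(); print(s['t'],s['tool_pos'],s['opening'])
P=arm.get_image('wrist');T=arm.get_image('top');S=arm.get_image('scene');print(P['K'])
for n,I in (('wrist',P),('top',T),('scene',S)):
  for q,z in (('bore_mouth',.07),('bore_exit',.07),('jig',0),('lid_knob',.034)):
    for r in arm.spot_point(I,q)[:3]: print(n,q,r['p'],r['at'],onz(I,r['at'],z)[:2])
hsv=cv2.cvtColor(T['img'],cv2.COLOR_BGR2HSV)
cv2.imwrite('pics/w3.png',P['img'])
```

```text
12.2667 [0.4877 0.0494 0.3542] 0.023739925371044707
[[361.3408   0.     325.6688]
 [  0.     361.3408 243.0239]
 [  0.       0.       1.    ]]
wrist bore_mouth 0.72 [343.9, 137.6] [0.4919 0.1285]
wrist jig 0.59 [339.7, 77.5] [0.4853 0.1783]
wrist lid_knob 0.86 [495.4, 307.0] [ 0.6484 -0.002 ]
wrist lid_knob 0.46 [342.8, 78.0] [0.4872 0.1726]
top bore_exit 0.98 [165.8, 245.0] [0.4866 0.2343]
top lid_knob 0.85 [274.2, 175.2] [ 0.6562 -0.0093]
top lid_knob 0.73 [366.7, 335.9] [ 0.2799 -0.2321]
top lid_knob 0.57 [512.8, 198.4] [ 0.6074 -0.5748]
scene bore_mouth 0.67 [409.5, 260.6] [0.4881 0.125 ]
scene bore_exit 0.91 [451.3, 264.2] [0.4743 0.2277]
scene jig 0.68 [427.0, 283.0] [0.4832 0.1766]
scene lid_knob 0.94 [297.7, 207.9] [ 0.295  -0.2381]
scene lid_knob 0.74 [339.8, 307.4] [ 0.6584 -0.0128]
scene lid_knob 0.69 [146.6, 249.3] [ 0.5884 -0.5791]
```

View pics/w3.png

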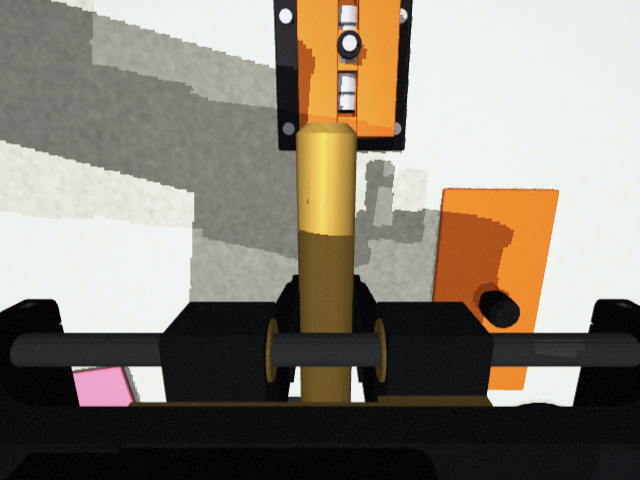

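The wrist view shows the jig's top and slot at (347,60) with the plunger at (349,43). The drift's nose is at (326,128), well aligned. The lid lies flat on the bench, with its knob at (499,308). I'll measure the jig line and drift axis from this image.

Run:
```python
from h import *
np.set_printoptions(precision=4,suppress=True)
P=arm.get_image('wrist'); s=arm.get_state(); R=np.array(s['tcp_rot']); p=np.array(s['tool_pos']); print(p,np.degrees(np.arctan2(R[1,1],R[0,1])))
hsv=cv2.cvtColor(P['img'],cv2.COLOR_BGR2HSV); H,Sa,V=cv2.split(hsv)
o=(H>5)&(H<22)&(Sa>120)&(V>60)
mid=[];dk=[]
for r in range(2,118,6):
    x=np.nonzero(o[r,270:420])[0]+270
    d=np.nonzero((V[r,315:380]>0)&~o[r,315:380])[0]+315
    f=np.nonzero(P['img'][r,250:430].max(1)<60)[0]+250
    a,b=onz(P,(x.min(),r),.094),onz(P,(x.max()+1,r),.094)
    sa,sb=onz(P,(d.min(),r),.094),onz(P,(d.max()+1,r),.094)
    print(r,x.min(),x.max(),'w',b[0]-a[0],'mid',(a+b)[:2]/2,'slot',d.min(),d.max(),sb[0]-sa[0],(sa+sb)[:2]/2,'foot',f.min(),f.max(),(onz(P,(f.min(),r),.012)+onz(P,(f.max()+1,r),.012))[:2]/2)
# drift edges
z=p[2]-.1731
for r in range(140,230,15):
    g=np.nonzero((Sa[r,280:375]>110)&(H[r,280:375]>12)&(H[r,280:375]<35))[0]+280
    a,b=onz(P,(g.min(),r),z),onz(P,(g.max()+1,r),z); print('drift',r,g.min(),g.max(),b[0]-a[0],(a+b)[:2]/2)
```

```text
[0.4887 0.0458 0.3553] 6.257441398462565
2 293 396 w 0.06059113780158759 mid [0.4842 0.2   ] slot 336 353 0.010486927614500985 [0.4842 0.2   ] foot 272 408 [0.4817 0.2268]
8 294 396 w 0.06024279934452581 mid [0.4849 0.1969] slot 336 353 0.010527849525435173 [0.4846 0.1969] foot 272 408 [0.4822 0.2227]
14 294 396 w 0.060478799100078084 mid [0.4853 0.1938] slot 336 353 0.0105690920570361 [0.485  0.1938] foot 272 408 [0.4827 0.2186]
20 294 396 w 0.06071665517460739 mid [0.4857 0.1907] slot 336 353 0.010610658992187771 [0.4854 0.1907] foot 272 407 [0.4828 0.2143]
26 294 396 w 0.06095638955664795 mid [0.486  0.1876] slot 339 353 0.008877175163714834 [0.4866 0.1876] foot 273 407 [0.4837 0.2102]
32 294 396 w 0.06119802458338952 mid [0.4864 0.1844] slot 335 357 0.013665626301409162 [0.487  0.1845] foot 273 407 [0.4842 0.2059]
38 294 396 w 0.06144158294761587 mid [0.4868 0.1812] slot 335 357 0.013720013502918016 [0.4874 0.1813] foot 273 406 [0.4843 0.2016]
44 294 395 w 0.06108807555661061 mid [0.4869 0.178 ] slot 336 355 0.011978096436174035 [0.4875 0.178 ] foot 273 406 [0.4848 0.1973]
50 295 395 w 0.0607319494009555 mid [0.4876 0.1748] slot 337 353 0.01022220922474737 [0.4876 0.1747] foot 274 406 [0.4857 0.193 ]Traceback (most recent call last):
  File "<stdin>", line 12, in <module>
    return umr_minimum(a, axis, None, out, keepdims, initial, where)
ValueError: zero-size array to reduction operation minimum which has no identity
```

Run:
```python
from h import *
np.set_printoptions(precision=4,suppress=True)
P=arm.get_image('wrist'); s=arm.get_state(); R=np.array(s['tcp_rot']); p=np.array(s['tool_pos']); print(p,s['t'])
H,Sa,V=cv2.split(cv2.cvtColor(P['img'],cv2.COLOR_BGR2HSV)); o=(H>5)&(H<22)&(Sa>120)&(V>60)
def fit(n,L):
    L=np.array(L); k=np.polyfit(L[:,1],L[:,0],1); print(n,len(L),'yaw',np.degrees(np.arctan(-k[0])),'x at y=.13,.18',np.polyval(k,[.13,.18]),'res',np.std(L[:,0]-np.polyval(k,L[:,1])))
jm=[];sm=[]
for r in range(2,120,2):
    x=np.nonzero(o[r,270:420])[0]+270
    if len(x) and 95<x.max()-x.min()<115: jm.append((onz(P,(x.min(),r),.094)+onz(P,(x.max()+1,r),.094))[:2]/2)
    d=np.nonzero(~o[r,325:370])[0]+325
    if len(d) and 14<=d.max()-d.min()<=19: sm.append((onz(P,(d.min(),r),.094)+onz(P,(d.max()+1,r),.094))[:2]/2)
fit('jig edges',jm);fit('slot',sm)
z=p[2]-.1731; dm=[]
for r in range(140,232,3):
    g=np.nonzero((Sa[r,285:370]>110)&(H[r,285:370]>12)&(H[r,285:370]<35))[0]+285
    if len(g): dm.append((onz(P,(g.min(),r),z)+onz(P,(g.max()+1,r),z))[:2]/2)
fit('drift',dm); print(dm[0],dm[-1])
a=R[:,0]; ax=p[:2]+0*a[:2]; print('drift expected at y=.13:',p[0]+a[0]/a[1]*(.13-p[1]),'yaw',np.degrees(np.arctan2(-a[0],a[1])))
foot=[]
for r in range(100,165,2):
    f=P['img'][r,300:320].max(1); 
    f2=P['img'][r,362:392].max(1); print(r,int(np.median(f)),int(np.median(f2)),int(o[r,362:392].sum()),end=' | ')
```

```text
[0.4887 0.0458 0.3553] 13.1167
jig edges 58 yaw 6.615976780756853 x at y=.13,.18 [0.4927 0.4869] res 0.0001379663767427974
slot 39 yaw 6.030242863896345 x at y=.13,.18 [0.4919 0.4866] res 0.0003395572388311145
drift 31 yaw 6.215996675062829 x at y=.13,.18 [0.4805 0.4751] res 0.00010604121644177148
[0.4816 0.1209] [0.4857 0.0833]
drift expected at y=.13: 0.4794801582787219 yaw 6.2636428534911985
100 234 238 30 | 102 236 238 30 | 104 235 238 30 | 106 236 238 30 | 108 235 238 30 | 110 236 238 30 | 112 237 238 30 | 114 238 238 30 | 116 238 238 30 | 118 238 238 30 | 120 238 238 30 | 122 223 238 30 | 124 172 238 30 | 126 186 238 30 | 128 188 232 30 | 130 194 89 27 | 132 193 47 10 | 134 222 16 0 | 136 223 15 0 | 138 221 15 0 | 140 224 14 0 | 142 223 15 0 | 144 222 11 0 | 146 222 123 0 | 148 223 233 0 | 150 222 235 0 | 152 220 234 0 | 154 221 233 0 | 156 223 235 0 | 158 220 235 0 | 160 222 214 0 | 162 223 170 0 | 164 223 145 0 |
```

Call:
move_arm(
  deltas=[
    [[-1, 0.4, 0], [0, 0, 0]],
    [[-3, 1, 0], [0, 0, 0]],
    [[-4, 1.18, 2], [0, 0, 0]],
    [[-4, 1.18, 5], [0, 0, 0]],
    [[-4, 1.18, 8], [0, 0, 0]],
    [[-4, 1.18, 10], [0, 0, 0]],
    [[-4, 1.18, 11], [0, 0, 0]],
    [[-4, 1.18, 11.2], [0, 0, 0]],
    [[-4, 1.18, 11.2], [0, 0, 0]],
    [[-4, 1.18, 11.2], [0, 0, 0]],
  ],
)

```text
t: 13.95
tool_pos: [0.5052, 0.0072, 0.2442]
tcp_rot: [[-0.109, 0.994, 0.002], [0.994, 0.109, -0.0], [-0.0, 0.002, -1.0]]
contact_force: [-0.1, 0.3, -1.7]
opening: 0.0236
```

```bash
cat > m.py <<'E'
from h import *
np.set_printoptions(precision=4,suppress=True)
P=arm.get_image('wrist'); S=arm.get_image('scene'); s=arm.get_state(); R=np.array(s['tcp_rot']); p=np.array(s['tool_pos']); print(p,s['t'],s['contact_force'])
H,Sa,V=cv2.split(cv2.cvtColor(P['img'],cv2.COLOR_BGR2HSV))
cv2.imwrite('pics/w4.png',np.hstack([P['img'][:,180:480],cv2.resize(S['img'][200:320,350:500],(500,400))[:, :] if 0 else cv2.resize(S['img'][200:320,375:500],(500,480))]))
for n,I in (('wrist',P),('scene',S)):
  for q in ('bore_mouth',):
    for r in arm.spot_point(I,q)[:2]: print(n,q,r['p'],r['at'],onz(I,r['at'],.07)[:2])
print('expected nose px wrist', proj(P,p+R[:,0]*.08+R[:,2]*.1731),'scene',proj(S,p+R[:,0]*.08+R[:,2]*.1731))
E
python3 m.py
```

```text
[0.5051 0.0073 0.2444] 14.05 [ 0.8152  0.6994 -2.4901]
wrist bore_mouth 0.96 [324.7, 10.1] [0.4926 0.129 ]
scene bore_mouth 0.89 [408.1, 261.6] [0.4928 0.1222]
expected nose px wrist [323.6544 127.9801] scene [393.9608 259.7781]
```

View pics/w4.png

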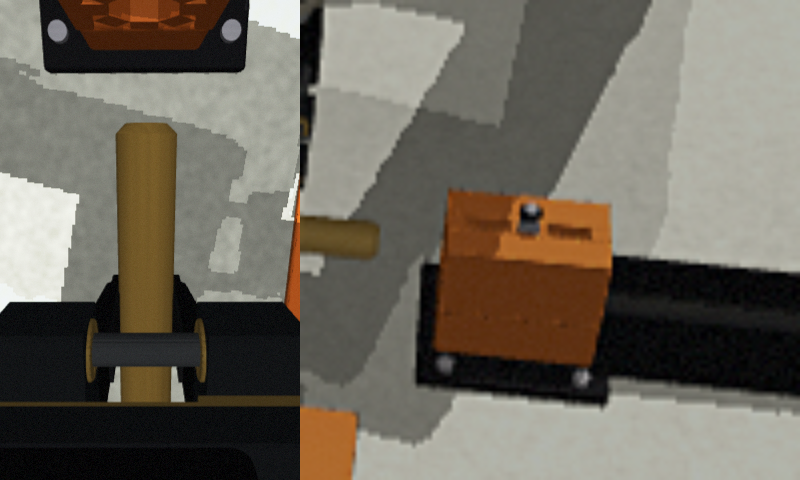

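The wrist crop shows the nose centred on the jig, with the screw midpoint and nose column agreeing to about 1 mm. The scene view shows the drift level and in line with the bore, with its nose at the predicted pixel. Inserting.

Call:
move_arm(
  deltas=[
    [[0.5, 0, 0.1], [0, 0, 0]],
    [[1.5, 0, 0.1], [0, 0, 0]],
    [[2.7, 0, 0.1], [0, 0, 0]],
    [[3.5, 0, 0.1], [0, 0, 0]],
    [[3.8, 0, 0.1], [0, 0, 0]],
    [[4.2, 0, 0.1], [0, 0, 0]],
    [[4.5, 0, 0.1], [0, 0, 0]],
    [[4.5, 0, 0.1], [0, 0, 0]],
  ],
)

```text
t: 14.82
tool_pos: [0.4999, 0.0526, 0.2422]
tcp_rot: [[-0.11, 0.994, -0.0], [0.994, 0.11, 0.0], [0.0, -0.0, -1.0]]
contact_force: [1.1, -0.1, -0.5]
opening: 0.0243
```

Call:
move_arm(
  deltas=[
    [[0.2, 0, 0], [0, 0, 0]],
    [[0.4, 0, 0], [0, 0, 0]],
    [[0.6, 0, 0], [0, 0, 0]],
    [[0.8, 0, 0], [0, 0, 0]],
    [[0.8, 0, 0], [0, 0, 0]],
  ],
)

```text
t: 15.23
tool_pos: [0.499, 0.0602, 0.2423]
tcp_rot: [[-0.109, 0.994, 0.0], [0.994, 0.109, 0.0], [0.0, 0.0, -1.0]]
contact_force: [-0.1, -0.4, -1.5]
opening: 0.0247
```

Call:
move_arm(
  deltas=[
    [[0.3, 0, 0], [0, 0, 0]],
    [[0.6, 0, 0], [0, 0, 0]],
    [[0.9, 0, 0], [0, 0, 0]],
    [[1.2, 0, 0], [0, 0, 0]],
    [[1.5, 0, 0], [0, 0, 0]],
    [[1.5, 0, 0], [0, 0, 0]],
  ],
)

```text
t: 15.73
tool_pos: [0.4975, 0.075, 0.2423]
tcp_rot: [[-0.109, 0.994, 0.0], [0.994, 0.109, -0.0], [-0.0, 0.0, -1.0]]
contact_force: [0.8, -2.4, -0.6]
opening: 0.0243
```

```bash
sed -i 's/w4/w5/' m.py; python3 m.py
```

```text
[0.4975 0.075  0.2423] 15.8333 [ 0.9316 -2.8323 -1.1191]
wrist bore_mouth 0.6 [325.7, 189.9] [0.4923 0.1298]
scene bore_mouth 0.79 [409.3, 258.7] [0.481  0.1235]
expected nose px wrist [323.6917 128.1   ] scene [421.1124 263.0514]
```

View pics/w5.png

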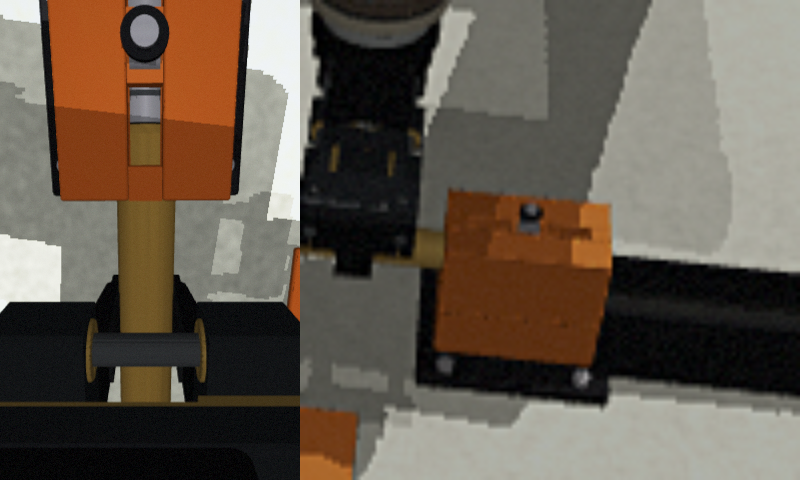

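The drift is in the bore. The slot shows the nose against the steel sleeve at (145,123) in the crop, about 25 mm deep. Pushing on to about 57 mm.

Call:
move_arm(
  deltas=[
    [[0.3, 0, 0], [0, 0, 0]],
    [[0.6, 0, 0], [0, 0, 0]],
    [[0.9, 0, 0], [0, 0, 0]],
    [[1.2, 0, 0], [0, 0, 0]],
    [[1.5, 0, 0], [0, 0, 0]],
    [[1.6, 0, 0], [0, 0, 0]],
  ],
)

```text
t: 16.43
tool_pos: [0.4957, 0.0906, 0.2423]
tcp_rot: [[-0.109, 0.994, 0.0], [0.994, 0.109, -0.001], [-0.001, 0.0, -1.0]]
contact_force: [1.5, -11.3, -1.9]
opening: 0.0241
```

Call:
move_arm(
  deltas=[
    [[0.3, 0, 0], [0, 0, 0]],
    [[0.6, 0, 0], [0, 0, 0]],
    [[0.9, 0, 0], [0, 0, 0]],
    [[1.2, 0, 0], [0, 0, 0]],
    [[1.5, 0, 0], [0, 0, 0]],
    [[1.7, 0, 0], [0, 0, 0]],
    [[1.7, 0, 0], [0, 0, 0]],
  ],
)

```text
t: 17.02
tool_pos: [0.4937, 0.1083, 0.2422]
tcp_rot: [[-0.11, 0.994, -0.0], [0.994, 0.11, 0.0], [0.0, -0.0, -1.0]]
contact_force: [-0.4, -0.5, -1.2]
opening: 0.0241
```

```bash
sed -i 's/w5/w6/' m.py; python3 m.py
```

```text
[0.4937 0.108  0.2422] 17.1167 [ 0.4486 -0.833  -0.751 ]
wrist bore_mouth 0.83 [325.9, 267.9] [0.4922 0.1287]
scene bore_mouth 0.65 [408.5, 260.9] [0.4899 0.1228]
expected nose px wrist [323.7762 129.0381] scene [434.5531 264.3736]
```

View pics/w6.png

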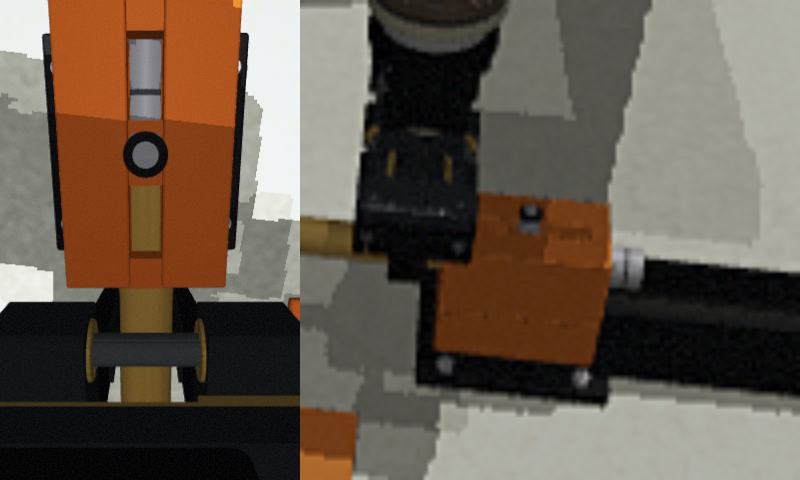

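The view shows the drift about 58 mm deep with the plunger at (145,153). The sleeve's front is out of the exit at (625,268) in the right-hand crop. Releasing and moving back 60 mm to the tail.

Call:
move_arm(
  deltas=[
    [[0, 0, 0], [0, 0, 0]],
    [[0, 0, 0], [0, 0, 0]],
    [[0, 0, 0], [0, 0, 0]],
    [[0, 0, 0], [0, 0, 0]],
    [[0, 0, 0], [0, 0, 0]],
  ],
  claw=-0.1,
)

```text
t: 17.63
tool_pos: [0.4938, 0.1077, 0.2423]
tcp_rot: [[-0.109, 0.994, 0.0], [0.994, 0.109, 0.0], [0.0, 0.0, -1.0]]
contact_force: [0.3, -0.5, -0.1]
opening: 0.0501
```

Call:
move_arm(
  deltas=[
    [[-0.5, 0, 0], [0, 0, 0]],
    [[-2, 0, 0], [0, 0, 0]],
    [[-3.5, 0, 0], [0, 0, 0]],
    [[-5, 0, 0], [0, 0, 0]],
    [[-6, 0, 0.2], [0, 0, 0]],
    [[-6, 0, 0.2], [0, 0, 0]],
    [[-6, 0, 0.2], [0, 0, 0]],
  ],
)

```text
t: 18.22
tool_pos: [0.5004, 0.0478, 0.2401]
tcp_rot: [[-0.108, 0.994, -0.0], [0.994, 0.108, 0.0], [0.0, -0.0, -1.0]]
contact_force: [-0.1, 0.1, -0.0]
opening: 0.0521
```

```bash
sed -i 's/w6/w7/' m.py; python3 m.py
```

```text
[0.5003 0.0485 0.2402] 18.3167 [-0.9567  0.5367 -0.8815]
wrist bore_mouth 0.78 [320.7, 123.2] [0.4903 0.129 ]
scene bore_mouth 0.69 [409.3, 261.0] [0.4898 0.1248]
scene bore_mouth 0.2 [218.7, 212.8] [ 0.4244 -0.4333]
expected nose px wrist [323.5621 126.4263] scene [410.3674 262.529 ]
```

View pics/w7.png

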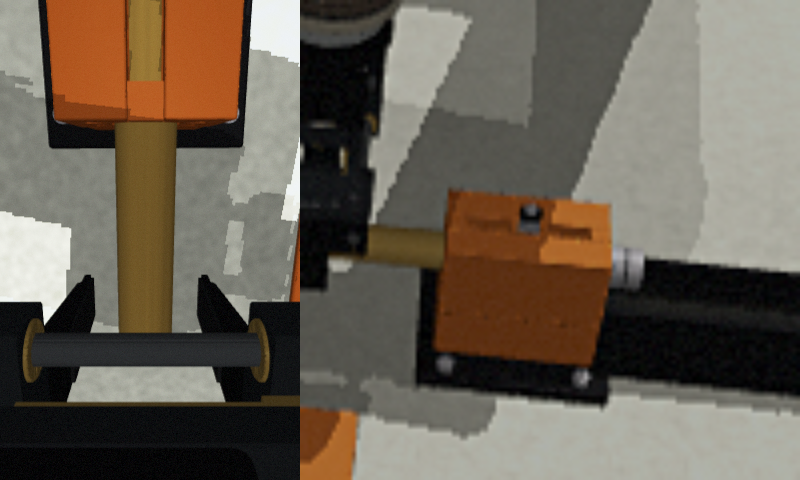

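The drift stayed in the bore with its tail between the fingers at (146,330), and the sleeve has not moved. Gripping again.

Call:
move_arm(
  deltas=[
    [[0, 0, 0], [0, 0, 0]],
    [[0, 0, 0], [0, 0, 0]],
    [[0, 0, 0], [0, 0, 0]],
    [[0, 0, 0], [0, 0, 0]],
    [[0, 0, 0], [0, 0, 0]],
    [[0, 0, 0], [0, 0, 0]],
  ],
  claw=1,
  grip_force=45,
)

```text
t: 18.92
tool_pos: [0.5004, 0.0482, 0.2403]
tcp_rot: [[-0.109, 0.994, 0.0], [0.994, 0.109, 0.0], [0.0, 0.0, -1.0]]
contact_force: [-0.5, 1.1, -0.2]
opening: 0.0246
```

Call:
move_arm(
  deltas=[
    [[0.3, 0, -0.1], [0, 0, 0]],
    [[0.6, 0, -0.2], [0, 0, 0]],
    [[0.9, 0, -0.2], [0, 0, 0]],
    [[1.2, 0, -0.2], [0, 0, 0]],
    [[1.5, 0, -0.2], [0, 0, 0]],
    [[1.5, 0, -0.2], [0, 0, 0]],
  ],
)

```text
t: 19.42
tool_pos: [0.4986, 0.0636, 0.2422]
tcp_rot: [[-0.109, 0.994, -0.0], [0.994, 0.109, 0.0], [0.0, -0.0, -1.0]]
contact_force: [0.0, 0.8, -2.8]
opening: 0.0241
```

Call:
move_arm(
  deltas=[
    [[0.3, 0, 0], [0, 0, 0]],
    [[0.6, 0, 0], [0, 0, 0]],
    [[0.9, 0, 0], [0, 0, 0]],
    [[1.2, 0, 0], [0, 0, 0]],
    [[1.5, 0, 0], [0, 0, 0]],
    [[1.8, 0, 0], [0, 0, 0]],
    [[2, 0, 0], [0, 0, 0]],
    [[2, 0, 0], [0, 0, 0]],
  ],
)

```text
t: 20.08
tool_pos: [0.4965, 0.0834, 0.2422]
tcp_rot: [[-0.109, 0.994, 0.0], [0.994, 0.109, 0.0], [0.0, 0.0, -1.0]]
contact_force: [0.2, -0.2, -2.0]
opening: 0.0241
```

```bash
sed -i 's/w7/w8/' m.py; python3 m.py
```

```text
[0.4965 0.0831 0.2422] 20.1833 [-0.5893  1.1436 -2.4403]
wrist bore_mouth 0.82 [324.9, 211.0] [0.4918 0.1294]
scene bore_mouth 0.84 [409.5, 259.5] [0.4839 0.1244]
expected nose px wrist [323.8118 128.925 ] scene [424.4466 263.3562]
```

Call:
move_arm(
  deltas=[
    [[0.3, 0, 0], [0, 0, 0]],
    [[0.6, 0, 0], [0, 0, 0]],
    [[0.9, 0, 0], [0, 0, 0]],
    [[1.2, 0, 0], [0, 0, 0]],
    [[1.2, 0, 0], [0, 0, 0]],
  ],
)

```text
t: 20.7
tool_pos: [0.4951, 0.0954, 0.2422]
tcp_rot: [[-0.109, 0.994, 0.0], [0.994, 0.109, 0.0], [0.0, 0.0, -1.0]]
contact_force: [0.3, -0.8, -3.0]
opening: 0.0237
```

```bash
cat > v.py <<'E'
from h import *
import sys
S=arm.get_image('scene');T=arm.get_image('top'); s=arm.get_state(); print(s['t'],s['tool_pos'],s['contact_force'])
cv2.imwrite(sys.argv[1],np.hstack([cv2.resize(S['img'][210:310,390:520],(520,400),interpolation=cv2.INTER_CUBIC),cv2.resize(T['img'][200:290,100:160],(280,400),interpolation=cv2.INTER_CUBIC)]))
for n,I in (('scene',S),('top',T)):
    for r in arm.spot_point(I,'sleeve')[:2]: print(n,r['p'],r['at'],onz(I,r['at'],.043)[:2])
j=np.array([.4868,.1795]); u=np.array([-.109,.994])
for y in (.072,.1,.185): print(y,proj(S,[*(j+u*y),.043]),proj(T,[*(j+u*y),.043]))
E
python3 v.py pics/v1.png
```

```text
20.8 [0.49518368 0.09508788 0.2422498 ] [ 0.1253663  -0.80745602 -2.52531841]
scene 0.48 [460.8, 268.2] [0.45195974 0.25362623]
top 0.58 [153.4, 248.8] [0.47784047 0.27107711]
0.072 [458.97769777 274.97622941] [161.91210515 248.42919744]
0.1 [470.38933651 276.16707207] [150.05616526 249.58610818]
0.185 [505.48754836 279.82968785] [114.07144276 253.09752205]
```

View pics/v1.png

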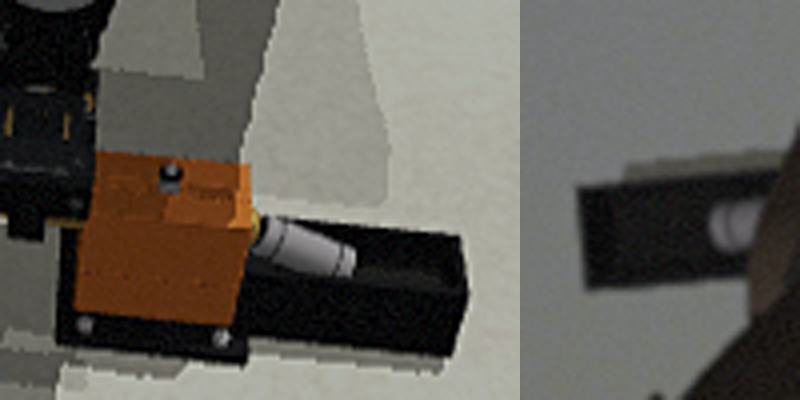

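The scene crop shows the sleeve in the trough with its front on the floor at (345,262). Its rear is propped on the drift's nose at (258,228). I'll push 15 mm further for clearance, then withdraw the nose into the bore so the sleeve drops flat.

Call:
move_arm(
  deltas=[
    [[0.3, 0, 0], [0, 0, 0]],
    [[0.6, 0, 0], [0, 0, 0]],
    [[0.9, 0, 0], [0, 0, 0]],
    [[1.2, 0, 0], [0, 0, 0]],
    [[1.5, 0, 0], [0, 0, 0]],
    [[1.5, 0, 0], [0, 0, 0]],
  ],
)

```text
t: 21.4
tool_pos: [0.4935, 0.1103, 0.2422]
tcp_rot: [[-0.11, 0.994, 0.0], [0.994, 0.11, 0.0], [0.0, 0.0, -1.0]]
contact_force: [1.2, 0.1, -2.1]
opening: 0.0239
```

Call:
move_arm(
  deltas=[
    [[-0.5, 0, 0], [0, 0, 0]],
    [[-1, 0, 0], [0, 0, 0]],
    [[-1.5, 0, 0], [0, 0, 0]],
    [[-2, 0, 0], [0, 0, 0]],
    [[-2.5, 0, 0], [0, 0, 0]],
    [[-3, 0, 0], [0, 0, 0]],
    [[-3, 0, 0], [0, 0, 0]],
    [[-3, 0, 0], [0, 0, 0]],
  ],
)

```text
t: 22.07
tool_pos: [0.4969, 0.0795, 0.2422]
tcp_rot: [[-0.108, 0.994, 0.0], [0.994, 0.108, -0.0], [-0.0, 0.0, -1.0]]
contact_force: [0.4, -0.6, -2.7]
opening: 0.024
```

```bash
python3 v.py pics/v2.png
```

```text
22.1667 [0.4968969  0.07987393 0.24225186] [ 1.61136536 -0.73893456 -2.67538157]
scene 0.75 [464.6, 272.0] [0.46400037 0.26391416]
top 0.75 [154.9, 248.0] [0.4797615  0.26759396]
top 0.3 [347.2, 141.4] [ 0.73713224 -0.18151433]
0.072 [458.97769777 274.97622941] [161.91210515 248.42919744]
0.1 [470.38933651 276.16707207] [150.05616526 249.58610818]
0.185 [505.48754836 279.82968785] [114.07144276 253.09752205]
```

View pics/v2.png

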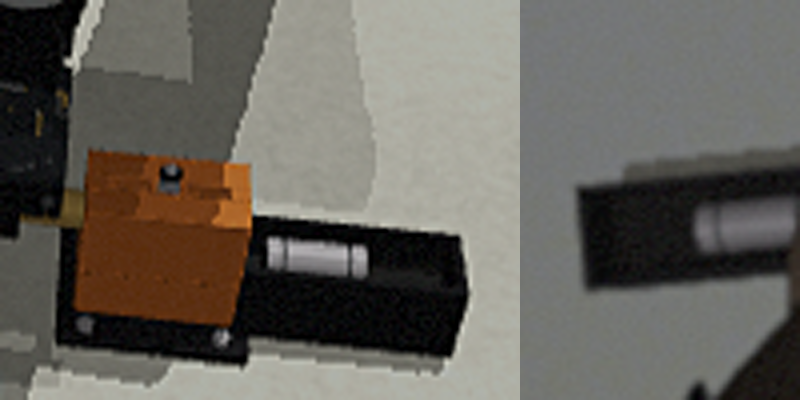

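The sleeve lies flat in the trough at (318,257), clear of the exit, and the drift is still about 90 mm deep. Releasing and leaving upward.

Call:
move_arm(
  deltas=[
    [[0, 0, 0], [0, 0, 0]],
    [[0, 0, 0], [0, 0, 0]],
    [[0, 0, 0], [0, 0, 0]],
    [[0, 0, 0], [0, 0, 0]],
    [[0, 0, 0], [0, 0, 0]],
    [[0, 0, 0], [0, 0, 0]],
  ],
  claw=-0.1,
)

```text
t: 22.77
tool_pos: [0.4969, 0.08, 0.2423]
tcp_rot: [[-0.109, 0.994, 0.0], [0.994, 0.109, 0.0], [0.0, 0.0, -1.0]]
contact_force: [-0.1, -0.6, -0.8]
opening: 0.0518
```

Call:
move_arm(
  deltas=[
    [[0, 0, -1], [0, 0, 0]],
    [[0, 0, -3], [0, 0, 0]],
    [[0, 0, -6], [0, 0, 0]],
    [[0, 0, -10], [0, 0, 0]],
    [[0, 0, -13], [0, 0, 0]],
    [[-5, 0, -14], [0, 0, 0]],
    [[-8, 0, -14], [0, 0, 0]],
    [[-8, 0, -14], [0, 0, 0]],
    [[-8, 0, -14], [0, 0, 0]],
    [[-8, 0, -14], [0, 0, 0]],
  ],
)

```text
t: 23.6
tool_pos: [0.5053, 0.0004, 0.3826]
tcp_rot: [[-0.108, 0.994, -0.0], [0.994, 0.108, 0.0], [0.0, -0.0, -1.0]]
contact_force: [-0.6, -0.6, -0.8]
opening: 0.0523
```

```bash
python3 v.py pics/v3.png
python3 - <<'E'
from h import *
np.set_printoptions(precision=4,suppress=True)
W=arm.get_image('wrist');S=arm.get_image('scene')
for r in arm.spot_point(W,'lid_knob')[:2]+arm.spot_point(S,'lid_knob')[:3]: print('knob',r['p'],r['at'])
r=arm.regions_of(W,'drift_mid')
if r:
    ys,xs=np.nonzero(r[0]['region']); w=np.array([onz(W,(x,y),.075)[:2] for x,y in zip(xs,ys)]); c=w.mean(0);v=np.linalg.svd(w-c,full_matrices=False)[2][0]; v*=np.sign(v[1]); t=(w-c)@v; print('drift',r[0]['p'],np.degrees(np.arctan2(-v[0],v[1])),c+v*t.min(),c+v*t.max())
cv2.imwrite('pics/v4.png',np.hstack([cv2.resize(W['img'],(440,330)),cv2.resize(S['img'][200:350,250:410],(352,330))]))
E
```

```text
23.7 [0.50539901 0.00118095 0.3822555 ] [-0.55142172  0.15916676 -0.48535007]
scene 0.55 [463.1, 274.0] [0.47256432 0.26078198]
top 0.69 [152.1, 247.7] [0.48038685 0.27420159]
0.072 [458.97769777 274.97622941] [161.91210515 248.42919744]
0.1 [470.38933651 276.16707207] [150.05616526 249.58610818]
0.185 [505.48754836 279.82968785] [114.07144276 253.09752205]
knob 0.85 [476.7, 246.1]
knob 0.69 [88.2, 414.8]
knob 0.89 [146.9, 248.8]
knob 0.85 [300.3, 208.2]
knob 0.71 [342.3, 304.5]
drift 0.61 6.3706518168516695 [0.4998 0.061 ] [0.4875 0.1706]
```

```bash
python3 -c "
from plant import arm
print(arm.sign_off()); s=arm.get_state(); print(s['t'])"
```

```text
the job is handed in; nothing more can be done
None
the job is handed in; nothing more can be done
```

I finished the job and handed it in at about 24 s of the 66 s allowed; no verdict is reported, so success is judged only from my own checks.

- **Lid:** I lifted it by the knob and set it down flat, knob up, at about (0.65, 0.00), roughly 0.3 m from the case. It met the bench with about 15 N before I let go.
- **Drift and sleeve:** I took the drift from the case and pushed it about 58 mm into the bore. I let it go there, gripped it again 20 mm from its tail and pushed the sleeve out. The sleeve was propped on the drift's nose at first, so I pushed it 15 mm further and pulled the nose back into the bore, and it dropped flat.

**Last checks:**
- **Sleeve:** it lies flat in the trough, its centre about 95 mm past the bore's middle in the last picture I viewed. The network points put it at 81 to 95 mm, within the 72 to 185 mm allowed.
- **Drift:** its centre is about 39 mm before the bore's middle and its axis within 0.3° of the jig's. I did not measure its height after letting go.
- **Robot:** the arm was well clear, touching nothing.
- **Bystanders:** I never went near the scraper, spool or bracket, but did not measure them again at the end.

**Not fully confirmed:** the final overview picture could not be viewed because the 12-picture limit was reached. The closing check therefore rests on the networks' numbers and earlier pictures. The bore mouth was placed about 6 mm apart by the wrist and scene cameras. I used the wrist value, which the fit in the bore bore out.

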